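# Sort the pH buffers back into their own holders

### The arm

A 7-joint arm with a two-finger parallel gripper is mounted at the origin on a cart in front of the work surface, level with it; the furniture and walls round the work are solid. World frame = base frame: x ahead of the robot, y to its left, z up, the work surface at z = 0. Lengths are in m, angles in rad, forces in N, time in s.
With the tool pointing down it reaches from about 0.4 to 0.875 m from the base axis. Payload 6.5 kg.
Tool frame: the origin (TCP) lies midway between the tips of the shut fingers; the grasp point (between the pads) lies 19 mm behind it; z points along the fingers, y is the line along which they close (so a half turn about z gives the same grasp; the last joint's range is limited). The gripper opens to 88 mm and grips with 3 to 60 N. Pads are 18 mm wide; open, the fingers measure 123 mm over their backs; the gripper's body (75 mm by 187 mm) begins 45 mm behind the grasp point.
Start: joints at [-1.206, 0.536, -0.004, 1.538, 0.003, 1.067, -0.071], TCP at [0.271, 0.591, 0.239] pointing down, gripper open.
Joint ranges: [-2.7, 2.7], [-0.37, 2.16], [-1.27, 1.26], [0.24, 2.4], [-1.31, 4.45], [0.19, 1.91], [-2.76, 2.76]. Speed limits (rad/s): [2.39, 2.39, 3.14, 3.14, 3.14, 3.14, 3.14].

### API

Orientations are given as a unit quaternion [x, y, z, w].
In Python, from bench import bot gives the robot as it stands.
- The arm moves only by the shell command python3 -m inch 'ROWS' [OPENING]. ROWS is JSON, a list that holds one entry, the list of rows, each a list of 6 numbers: the shift along the tool's x, y, z in m, then the turn, a rotation vector about the tool's x, y, z in rad. In form: [[[x, y, z, wx, wy, wz], ...]]. A call has 1 to 12 rows; each row shifts and turns the commanded pose from where the row before left it, along the tool's axes as they then stand; what a row does not reach is not made up. A row lasts 1/12 s, in which the tool goes at most 41.7 mm and 7.16 degrees, less where a joint would pass 70% of its speed; a pose out of reach is approached as far as the arm can. A call with a gripper value outside its range is refused whole. OPENING is the closure, from 0 (fully open) to 1 (shut), set as the call begins (- or left out, the last holds). The fingers move at their own pace and stop on an object; the grip force is fixed at half the most. Time passes only in rows, so rows that do not move let the fingers close. It gives the time, the measured TCP pose, the force, the opening and the grip force at its end, in the units of the state.
- bot.get_obs(): the state, without advancing time (a new reading comes with each control period).
- bot.read_camera(name): name is "side" or "top" or "wrist"; returns the picture (420x560x3 uint8, red, green, blue); there is no depth.
- bot.camera_model(name): a dict with "fx", "fy", "cx", "cy" (pixels), "R" (3x3) and "t" (3): a world point X has camera coordinates R X + t. Camera axes: x right, y down, z forward; pixel columns grow to the right and rows downward; lengths in m; the calibration is good to about 2 mm. A picture is of the moment at which its call begins: read the wrist's pose just before it. camera_model takes no time and is no camera call; for the wrist camera it gives the pose at the moment of the call.
- bot.finish_job(): hands the job in; it is judged then, once.
The state is a dict: "t": time; "q": joint angles; "qvel": joint speeds; "joint_efforts": joint torques, N m; "position": TCP position; "orientation": TCP orientation; "contact_force": force on the tool from outside, world axes, zero at the start; "ft_torque": the same for the moment, N m; "finger_gap": finger opening in m; "grip_force": force on a finger pad.
Only numpy, scipy, OpenCV 4.12 (cv2) and the standard library are available. Lean on these libraries where they do the work, as an engineer would, in place of code of your own. Each camera call takes 0.05 s, during which the arm holds its last target. There are 200 camera calls.

### The job

The four pH-buffer bottles were put back in one another's holders after cleaning. Rearrange them until each stands upright and released on the floor of the holder whose collar has the colour of its cap disc, using the empty grey holder as the spare parking place. Never stand a bottle on the bare bench or tip it over, and leave the glass beaker where it is.

Things in the scene. Friction and masses are not known exactly. Their poses are not given: they have to be found in the camera images.
- bottle_red: capped round cream pH-buffer bottle, red disc (41 mm) on top of its cap and red tape band round the body 48 to 61 mm up. 97 mm tall; body 56 mm in diameter up to 71 mm, cap 48 mm in diameter from there to the top, fixed; 0.08 to 0.17 kg. Origin: centre of the underside, z up. Lift it by the cap from above. It starts in another bottle's holder
- bottle_green: capped round cream pH-buffer bottle, green disc (41 mm) on top of its cap and green tape band round the body 48 to 61 mm up. 97 mm tall; body 56 mm in diameter up to 71 mm, cap 48 mm in diameter from there to the top, fixed; 0.08 to 0.17 kg. Origin: centre of the underside, z up. Lift it by the cap from above. It starts in another bottle's holder
- bottle_blue: capped round cream pH-buffer bottle, blue disc (41 mm) on top of its cap and blue tape band round the body 48 to 61 mm up. 97 mm tall; body 56 mm in diameter up to 71 mm, cap 48 mm in diameter from there to the top, fixed; 0.08 to 0.17 kg. Origin: centre of the underside, z up. Lift it by the cap from above. It starts in another bottle's holder
- bottle_yellow: capped round cream pH-buffer bottle, yellow disc (41 mm) on top of its cap and yellow tape band round the body 48 to 61 mm up. 97 mm tall; body 56 mm in diameter up to 71 mm, cap 48 mm in diameter from there to the top, fixed; 0.08 to 0.17 kg. Origin: centre of the underside, z up. Lift it by the cap from above. It starts in another bottle's holder
- holder_red: holder for one bottle, a round black cup with a flared coloured rim; collar red: the home of the bottle with the red disc. Foot 100 mm in diameter, rim 40 mm high and 93 mm across outside; mouth about 80 mm, narrowing to a bore of 66 mm. Bottle stands on its flat floor, 8 mm above the bench. Weighted: does not move. Origin: centre of its underside on the bench, z up
- holder_green: holder for one bottle, a round black cup with a flared coloured rim; collar green: the home of the bottle with the green disc. Foot 100 mm in diameter, rim 40 mm high and 93 mm across outside; mouth about 80 mm, narrowing to a bore of 66 mm. Bottle stands on its flat floor, 8 mm above the bench. Weighted: does not move. Origin: centre of its underside on the bench, z up
- holder_blue: holder for one bottle, a round black cup with a flared coloured rim; collar blue: the home of the bottle with the blue disc. Foot 100 mm in diameter, rim 40 mm high and 93 mm across outside; mouth about 80 mm, narrowing to a bore of 66 mm. Bottle stands on its flat floor, 8 mm above the bench. Weighted: does not move. Origin: centre of its underside on the bench, z up
- holder_yellow: holder for one bottle, a round black cup with a flared coloured rim; collar yellow: the home of the bottle with the yellow disc. Foot 100 mm in diameter, rim 40 mm high and 93 mm across outside; mouth about 80 mm, narrowing to a bore of 66 mm. Bottle stands on its flat floor, 8 mm above the bench. Weighted: does not move. Origin: centre of its underside on the bench, z up
- holder_grey: holder for one bottle, a round black cup with a flared coloured rim; collar grey: the spare, empty at the start, a parking place. Foot 100 mm in diameter, rim 40 mm high and 93 mm across outside; mouth about 80 mm, narrowing to a bore of 66 mm. Bottle stands on its flat floor, 8 mm above the bench. Weighted: does not move. Origin: centre of its underside on the bench, z up
- beaker: empty glass beaker, clear, 85 mm across and 86 mm tall, standing loose on the bench among the holders; a bystander. Origin: centre of its underside
Mind the look-alikes: they are no part of the job. Leave any orange look-alike of the bottle_green alone. Leave any pink look-alike of the bottle_blue alone.

How it is judged:
By the outcome, as a careful person would: the job done as asked, in the order asked, and still so for the second after the job is handed in, with the robot touching nothing.
It also fails if it takes over 115 s, if anything falls off the work surface, if the arm or the gripper's body presses on something with over 40 N, if the wrist force passes 120 N, or if a joint passes its speed limit or range.

## Working session

There is one attempt and no reset: what is moved stays moved. The work goes in short steps, Python scripts to look and compute and a shell command to move; the robot and the scene stay as the last step left them, time stands still between calls to the robot, and variables do not carry over. Pictures are saved under pics/ and viewed, at most 14 in all, crops included, and the job is handed in when it is done.

```bash
ls; mkdir -p pics
python3 - <<'E'
from bench import bot
import cv2,numpy as np
o=bot.get_obs();print({k:np.round(v,3).tolist() for k,v in o.items()})
for n in("top","side"):
    cv2.imwrite(f"pics/{n}0.png",cv2.cvtColor(bot.read_camera(n),cv2.COLOR_RGB2BGR)); m=bot.camera_model(n);print(n,{k:np.round(v,3).tolist() for k,v in m.items()})
E
```

```text
pics
{'t': 0.0, 'q': [-1.206, 0.537, -0.004, 1.539, 0.003, 1.067, -0.071], 'qvel': [0.001, -0.0, -0.001, 0.001, -0.001, 0.001, -0.001], 'joint_efforts': [-0.001, -57.098, 0.991, -25.159, -0.056, 0.018, 0.0], 'position': [0.271, 0.59, 0.238], 'orientation': [0.214, 0.977, -0.001, -0.0], 'contact_force': [-0.676, -0.047, -0.231], 'ft_torque': [0.031, 0.06, -0.004], 'grip_force': 0.0, 'finger_gap': 0.088}
top {'fx': 384.785, 'fy': 384.785, 'cx': 281.328, 'cy': 208.091, 'R': [[0.02, -1.0, 0.017], [-0.997, -0.022, -0.07], [0.07, -0.016, -0.997]], 't': [-0.03, 0.587, 1.089]}
side {'fx': 488.679, 'fy': 488.679, 'cx': 282.605, 'cy': 202.736, 'R': [[0.969, -0.248, -0.024], [-0.158, -0.54, -0.827], [0.192, 0.805, -0.562]], 't': [-0.576, 0.119, 1.271]}
```

View pics/top0.png

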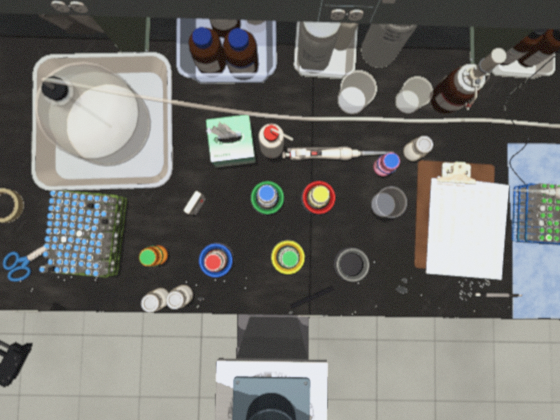

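View pics/side0.png

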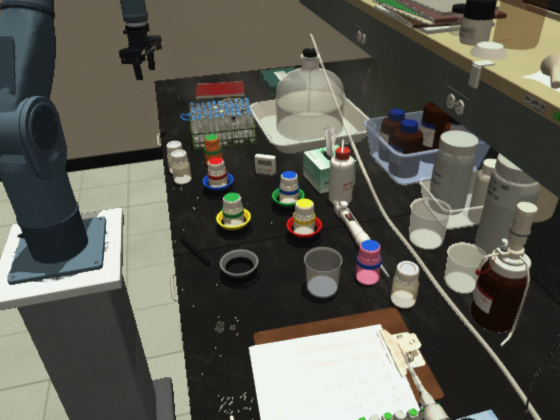

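Top view: green disc sits in the yellow holder (288,257), red in blue (215,260), blue in green (267,196) and yellow in red (319,196). The grey holder is empty at (352,264) and the beaker is at (389,203).
Candidates that could be confused: green disc (288,257, cream body) vs (150,256, orange body, look-alike). Blue disc (267,196, cream) vs (391,160, pink body, look-alike). Red disc (215,260) vs the wash-bottle cap (270,133). I choose the cream bottles standing in holders.

```bash
cat > h.py <<'E'
from bench import bot
import cv2,numpy as np
def ray(n,uv,z,m=None):
    m=m or bot.camera_model(n);R=np.array(m["R"]);t=np.array(m["t"]);c=-R.T@t
    d=R.T@np.array([(uv[0]-m["cx"])/m["fx"],(uv[1]-m["cy"])/m["fy"],1]);return (c+d*(z-c[2])/d[2])
H={"red":[(0,8),(172,180)],"yellow":[(22,34)],"green":[(45,85)],"blue":[(100,125)]}
def mask(im,c):
    h=cv2.cvtColor(im,cv2.COLOR_RGB2HSV);return sum(cv2.inRange(h,(a,120,60),(b,255,255)) for a,b in H[c])
def proj(n,X):
    m=bot.camera_model(n);p=np.array(m["R"])@X+m["t"];return np.array([p[0]/p[2]*m["fx"]+m["cx"],p[1]/p[2]*m["fy"]+m["cy"]])
E
python3 - <<'E'
from h import *
im=bot.read_camera("top")
near={"green":((288,257),"yellow"),"red":((215,260),"blue"),"blue":((267,196),"green"),"yellow":((319,196),"red")}
for c,(p,hc) in near.items():
    def blob(col,r0,r1):
        m=mask(im,col);yy,xx=np.mgrid[:420,:560];r=np.hypot(xx-p[0],yy-p[1]);m=m*((r>=r0)&(r<r1));k=np.argwhere(m)[:,::-1];return k
    b=blob(c,0,12)  # disc (+band)
    hk=blob(hc,10,24); e=cv2.minEnclosingCircle(hk.astype(np.float32))
    d=cv2.minEnclosingCircle(b.astype(np.float32))
    print(c,len(b),b.mean(0).round(1),np.round(d[0],1),round(d[1],1),"->",ray("top",b.mean(0),.105).round(4),"| holder",hc,np.round(e[0],1),round(e[1],1),ray("top",e[0],.038).round(4))
print("grey",ray("top",(352,264),.038).round(4),"beaker",ray("top",(389,203),.05).round(3))
big=cv2.resize(im[170:290,130:420],None,fx=2.75,fy=2.75,interpolation=cv2.INTER_CUBIC)
cv2.imwrite("pics/c1.png",big[...,::-1])
E
```

```text
green 139 [289.4 258.2] [289.5 258.2] 6.7 -> [ 0.4488 -0.0405  0.105 ] | holder yellow [287.5 257.1] 17.1 [ 0.4478 -0.0379  0.038 ]
red 159 [212.2 261.7] [212.1 261.6] 7.1 -> [0.4359 0.1625 0.105 ] | holder blue [215.2 260. ] 17.2 [0.4359 0.1648 0.038 ]
blue 146 [266.3 193.1] [266.4 193.1] 6.8 -> [0.6203 0.0244 0.105 ] | holder green [267.1 197.2] 16.6 [0.6159 0.0235 0.038 ]
yellow 143 [320.8 193.9] [321.  193.7] 7.1 -> [ 0.6215 -0.1214  0.105 ] | holder red [318.5 197. ] 17.1 [ 0.6198 -0.123   0.038 ]
grey [ 0.4321 -0.2202  0.038 ] beaker [ 0.606 -0.321  0.05 ]
```

View pics/c1.png

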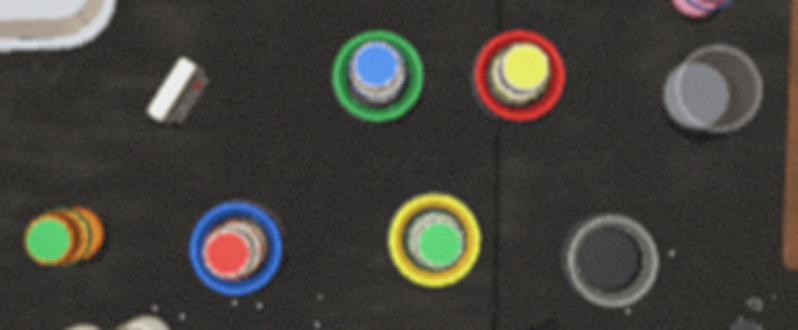

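The crop shows clear disc/collar mismatches: green in yellow, red in blue, blue in green, yellow in red. The grey holder is empty at about (352.5,264.5), and the orange look-alike stands to the far left with no holder. Plan: green→grey, yellow→yellow, red→red, blue→blue, green→green.

```bash
python3 -m inch '[[[0,0,0,0,0,-0.108],[0,0,0,0,0,-0.108],[0,0,0,0,0,-0.108],[0,0,0,0,0,-0.108],[-0.01,-0.037,0,0,0,0],[-0.01,-0.037,0,0,0,0],[-0.01,-0.037,0,0,0,0],[-0.01,-0.037,0,0,0,0],[-0.01,-0.037,0,0,0,0],[-0.01,-0.037,0,0,0,0],[-0.01,-0.037,0,0,0,0],[-0.01,-0.037,0,0,0,0]]]' 0
```

```text
t: 1.15
position: [0.3518, 0.2927, 0.2386]
orientation: [-0.001, 1.0, -0.0, -0.0]
contact_force: [0.8, 1.0, -0.1]
finger_gap: 0.0882
grip_force: 0.0
```

```bash
python3 -m inch '[[[-0.011,-0.037,0,0,0,0],[-0.011,-0.037,0,0,0,0],[-0.011,-0.037,0,0,0,0],[-0.011,-0.037,0,0,0,0],[-0.011,-0.037,0,0,0,0],[-0.011,-0.037,0,0,0,0],[-0.011,-0.037,0,0,0,0],[-0.011,-0.037,0,0,0,0],[-0.009,-0.037,0,0,0,0],[0,0,0,0,0,0],[0,0,0,0,0,0],[0,0,0,0,0,0]]]'
python3 - <<'E'
from h import *
o=bot.get_obs();print(o["position"],o["q"]);m=bot.camera_model("wrist");im=bot.read_camera("wrist")
cv2.imwrite("pics/w1.png",im[...,::-1])
for c in H:
    for k in cv2.findContours(mask(im,c),0,2)[0]:
        a=cv2.contourArea(k)
        if a>300:
            e=cv2.minEnclosingCircle(k);print(c,a,np.round(e[0]),round(e[1]),ray("",e[0],.105,m).round(4),ray("",e[0],.038,m).round(4))
E
```

```text
t: 2.15
position: [0.4489, -0.0376, 0.2385]
orientation: [-0.001, 1.0, 0.0, -0.0]
contact_force: [0.9, 0.8, -0.0]
finger_gap: 0.0876
grip_force: 0.0
[ 0.44889928 -0.03757439  0.2385233 ] [-0.22896881  0.1946067   0.2411228   2.05456812 -0.05950024  0.89939385
  1.61696793]
red 533.0 [207. 316.] 37 [ 0.5604 -0.1068  0.105 ] [ 0.6045 -0.123   0.038 ]
red 1687.5 [525. 184.] 26 [0.4354 0.1617 0.105 ] [0.4497 0.2094 0.038 ]
yellow 2035.5 [280. 182.] 46 [ 0.4336 -0.0393  0.105 ] [ 0.4474 -0.0394  0.038 ]
green 798.0 [277. 199.] 22 [ 0.4484 -0.0418  0.105 ] [ 0.4657 -0.0425  0.038 ]
blue 975.5 [345. 372.] 19 [0.6215 0.0237 0.105 ] [0.6801 0.0385 0.038 ]
blue 1901.5 [483. 169.] 50 [0.4226 0.125  0.105 ] [0.4338 0.164  0.038 ]
```

View pics/w1.png

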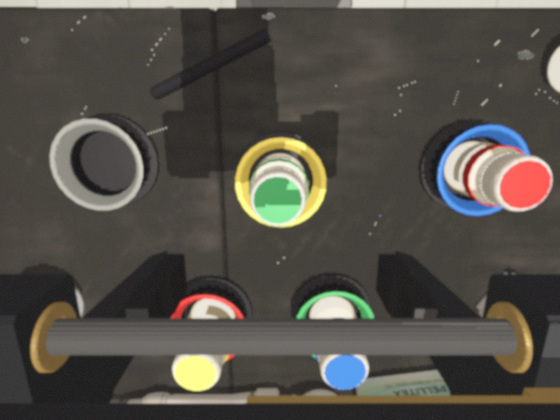

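The wrist view shows the green disc at (277,199) inside the yellow collar, and the grey holder is empty at (97,164). It agrees with the top view to within 2 mm. Now descend and grip.

```bash
python3 -m inch '[[[0,-0.0035,0.03,0,0,0],[0,0,0.03,0,0,0],[0,0,0.03,0,0,0],[0,0,0.03,0,0,0],[0,0,0.02,0,0,0],[0,0,0.0135,0,0,0],[0,0,0,0,0,0],[0,0,0,0,0,0]]]' && python3 -m inch '[[[0,0,0,0,0,0],[0,0,0,0,0,0],[0,0,0,0,0,0],[0,0,0,0,0,0],[0,0,0,0,0,0],[0,0,0,0,0,0],[0,0,0,0,0,0],[0,0,0,0,0,0]]]' 1
```

```text
t: 2.87
position: [0.4487, -0.0404, 0.085]
orientation: [-0.002, 1.0, 0.0, -0.001]
contact_force: [-0.3, 0.4, 0.6]
finger_gap: 0.0879
grip_force: 0.0
t: 3.53
position: [0.4495, -0.0417, 0.0854]
orientation: [-0.001, 1.0, 0.0, 0.0]
contact_force: [0.5, -0.4, 2.6]
finger_gap: 0.0461
grip_force: 29.8
```

```bash
python3 -m inch '[[[0,0,-0.015,0,0,0],[0,0,-0.03,0,0,0],[0,0,-0.03,0,0,0],[0,0,-0.03,0,0,0],[0,0,-0.025,0,0,0],[0.003,-0.03,0,0,0,0],[0.003,-0.03,0,0,0,0],[0.003,-0.03,0,0,0,0],[0.003,-0.03,0,0,0,0],[0.003,-0.03,0,0,0,0],[0.0045,-0.03,0,0,0,0],[0,0,0,0,0,0]]]'
python3 - <<'E'
from h import *
m=bot.camera_model("wrist");o=bot.get_obs();print(o["position"],o["grip_force"])
im=bot.read_camera("wrist");cv2.imwrite("pics/w2.png",im[...,::-1])
for n,X in (("grey .43 -.222 .04",(.43,-.222,.04)),):
    print(n,proj("wrist",np.array(X)))
E
```

```text
t: 4.53
position: [0.428, -0.2279, 0.2154]
orientation: [0.003, 1.0, -0.002, -0.0]
contact_force: [0.1, -0.4, -1.1]
finger_gap: 0.0461
grip_force: 29.7
[ 0.42798256 -0.22788764  0.21537668] 29.709266954465445
grey .43 -.222 .04 [285.47420253 190.01641522]
```

View pics/w2.png

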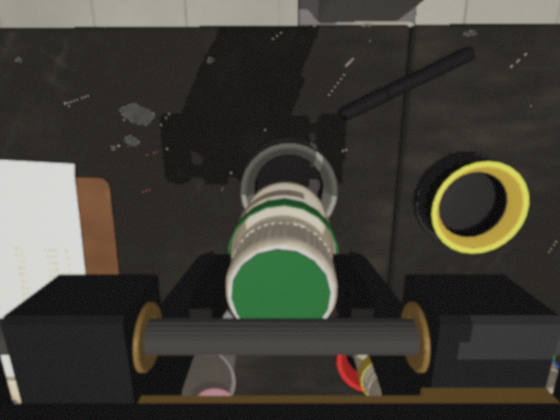

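Green hangs over the grey holder, whose rim is centred near (289,190), within a few mm of my estimate. The yellow holder is now empty. Lower it.

```bash
python3 -m inch '[[[0,0,0,0,0,0],[0,0,0.02,0,0,0],[0,0,0.025,0,0,0],[0,0,0.02,0,0,0],[0,0,0.015,0,0,0],[0,0,0.015,0,0,0],[0,0,0.015,0,0,0],[0,0,0.01,0,0,0],[0,0,0.007,0,0,0],[0,0,0.002,0,0,0],[0,0,0,0,0,0],[0,0,0,0,0,0]]]'
```

```text
t: 5.58
position: [0.4304, -0.2217, 0.0867]
orientation: [-0.001, 1.0, -0.0, 0.0]
contact_force: [-0.9, 0.0, -1.3]
finger_gap: 0.0466
grip_force: 29.7
```

```bash
python3 -m inch '[[[0,0,0.001,0,0,0],[0,0,0,0,0,0],[0,0,0,0,0,0],[0,0,0,0,0,0],[0,0,0,0,0,0],[0,0,0,0,0,0]]]' 0 && python3 -m inch '[[[0,0,-0.02,0,0,0],[0,0,-0.03,0,0,0],[0,0,-0.03,0,0,0],[0,0,-0.03,0,0,0],[-0.03,0.016,-0.01,0,0,0],[-0.032,0.017,0,0,0,0],[-0.032,0.017,0,0,0,0],[-0.032,0.017,0,0,0,0],[-0.032,0.017,0,0,0,0],[-0.033,0.017,0,0,0,0],[0,0,0,0,0,0],[0,0,0,0,0,0]]]'
python3 - <<'E'
from h import *
im=bot.read_camera("side");cv2.imwrite("pics/s2.png",cv2.resize(im[120:330,150:430],None,fx=2.5,fy=2.5)[...,::-1]);print(bot.get_obs()["position"])
E
```

```text
t: 6.08
position: [0.43, -0.2218, 0.0853]
orientation: [-0.001, 1.0, -0.0, 0.0]
contact_force: [0.1, -0.3, -0.0]
finger_gap: 0.084
grip_force: 0.0
t: 7.08
position: [0.6219, -0.1186, 0.2045]
orientation: [-0.002, 1.0, 0.0, -0.0]
contact_force: [-1.0, -0.5, -0.2]
finger_gap: 0.0884
grip_force: 0.0
[ 0.62047047 -0.12040975  0.20466294]
```

View pics/s2.png

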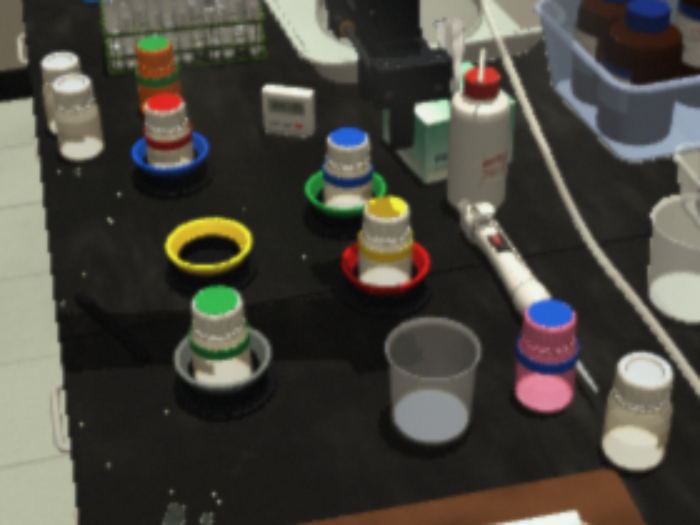

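Side crop: green stands upright in the grey holder, with its disc at (217,300). Yellow is untouched in the red holder, with its disc at (387,208). Now grip yellow.

```bash
python3 -m inch '[[[-0.001,-0.001,0.03,0,0,0],[0,0,0.03,0,0,0],[0,0,0.03,0,0,0],[0,0,0.02,0,0,0],[0,0,0.01,0,0,0],[0,0,0,0,0,0],[0,0,0,0,0,0]]]' && python3 -m inch '[[[0,0,0,0,0,0],[0,0,0,0,0,0],[0,0,0,0,0,0],[0,0,0,0,0,0],[0,0,0,0,0,0],[0,0,0,0,0,0],[0,0,0,0,0,0],[0,0,0,0,0,0]]]' 1
```

```text
t: 7.72
position: [0.6215, -0.1224, 0.0859]
orientation: [0.0, 1.0, -0.0, 0.0]
contact_force: [0.9, 0.3, -0.9]
finger_gap: 0.0879
grip_force: 0.0
t: 8.38
position: [0.6219, -0.1215, 0.0854]
orientation: [-0.001, 1.0, -0.0, 0.0]
contact_force: [-0.2, 0.2, 1.9]
finger_gap: 0.0462
grip_force: 29.9
```

```bash
python3 -m inch '[[[0,0,-0.015,0,0,0],[0,0,-0.03,0,0,0],[0,0,-0.03,0,0,0],[0,0,-0.03,0,0,0],[0,0,-0.025,0,0,0],[0.029,0.014,0,0,0,0],[0.029,0.014,0,0,0,0],[0.029,0.014,0,0,0,0],[0.029,0.014,0,0,0,0],[0.029,0.014,0,0,0,0],[0.029,0.013,0,0,0,0],[0,0,0,0,0,0]]]' && python3 -m inch '[[[0,0,0,0,0,0],[0,0,0.02,0,0,0],[0,0,0.025,0,0,0],[0,0,0.02,0,0,0],[0,0,0.015,0,0,0],[0,0,0.015,0,0,0],[0,0,0.015,0,0,0],[0,0,0.01,0,0,0],[0,0,0.007,0,0,0],[0,0,0.002,0,0,0],[0,0,0,0,0,0],[0,0,0,0,0,0]]]'
```

```text
t: 9.38
position: [0.4415, -0.0365, 0.2141]
orientation: [-0.002, 1.0, 0.001, -0.003]
contact_force: [-0.7, -0.6, -1.6]
finger_gap: 0.0458
grip_force: 29.9
t: 10.38
position: [0.4483, -0.0388, 0.0867]
orientation: [-0.001, 1.0, -0.0, 0.0]
contact_force: [-0.3, 0.3, -0.6]
finger_gap: 0.046
grip_force: 29.9
```

```bash
python3 -m inch '[[[0,0,0.001,0,0,0],[0,0,0,0,0,0],[0,0,0,0,0,0],[0,0,0,0,0,0],[0,0,0,0,0,0],[0,0,0,0,0,0]]]' 0 && python3 -m inch '[[[0,0,-0.02,0,0,0],[0,0,-0.03,0,0,0],[0,0,-0.03,0,0,0],[0,0,-0.03,0,0,0],[0.002,0.033,-0.01,0,0,0],[0.002,0.033,0,0,0,0],[0.002,0.033,0,0,0,0],[0.002,0.034,0,0,0,0],[0.002,0.034,0,0,0,0],[0.002,0.034,0,0,0,0],[0,0,0,0,0,0],[0,0,0,0,0,0]]]'
python3 - <<'E'
from h import *
o=bot.get_obs();print(o["position"]);m=bot.camera_model("wrist");im=bot.read_camera("wrist")
for c in H:
    for k in cv2.findContours(mask(im,c),0,2)[0]:
        a=cv2.contourArea(k)
        if a>300:
            e=cv2.minEnclosingCircle(k);print(c,a,np.round(e[0]),round(e[1]),ray("",e[0],.105,m).round(4))
E
```

```text
t: 10.88
position: [0.4478, -0.0387, 0.0853]
orientation: [-0.001, 1.0, 0.0, 0.0]
contact_force: [0.2, -0.9, 0.6]
finger_gap: 0.0839
grip_force: 0.0
t: 11.88
position: [0.4351, 0.1639, 0.2052]
orientation: [-0.003, 1.0, 0.0, -0.0]
contact_force: [-0.1, -0.8, -0.9]
finger_gap: 0.088
grip_force: 0.0
[0.43505115 0.16394293 0.2051538 ]
red 1982.0 [278. 212.] 26 [0.4357 0.1608 0.105 ]
yellow 1435.5 [ 16. 226.] 27 [ 0.4477 -0.0364  0.105 ]
yellow 4635.0 [ 63. 202.] 54 [0.429  0.0022 0.105 ]
green 385.0 [178. 372.] 20 [0.5801 0.0758 0.105 ]
green 1706.0 [505. 221.] 26 [0.4418 0.3302 0.105 ]
blue 2668.0 [282. 190.] 51 [0.4193 0.1632 0.105 ]
```

```bash
python3 -m inch '[[[-0.0005,-0.001,0.03,0,0,0],[0,0,0.03,0,0,0],[0,0,0.03,0,0,0],[0,0,0.02,0,0,0],[0,0,0.01,0,0,0],[0,0,0,0,0,0],[0,0,0,0,0,0]]]' && python3 -m inch '[[[0,0,0,0,0,0],[0,0,0,0,0,0],[0,0,0,0,0,0],[0,0,0,0,0,0],[0,0,0,0,0,0],[0,0,0,0,0,0],[0,0,0,0,0,0],[0,0,0,0,0,0]]]' 1
```

```text
t: 12.52
position: [0.4364, 0.1603, 0.0856]
orientation: [0.0, 1.0, -0.0, -0.0]
contact_force: [-0.4, -0.1, 0.4]
finger_gap: 0.088
grip_force: 0.0
t: 13.18
position: [0.4361, 0.1614, 0.0854]
orientation: [-0.001, 1.0, 0.0, 0.0]
contact_force: [-0.9, -0.8, 1.8]
finger_gap: 0.0459
grip_force: 29.6
```

```bash
python3 -m inch '[[[0,0,-0.015,0,0,0],[0,0,-0.03,0,0,0],[0,0,-0.03,0,0,0],[0,0,-0.03,0,0,0],[0,0,-0.03,0,0,0],[0,0,-0.015,0,0,0],[-0.02,-0.031,0,0,0,0],[-0.02,-0.031,0,0,0,0],[-0.02,-0.031,0,0,0,0],[-0.02,-0.031,0,0,0,0],[-0.02,-0.032,0,0,0,0],[-0.021,-0.032,0,0,0,0]]]' && python3 -m inch '[[[-0.021,-0.032,0,0,0,0],[-0.021,-0.032,0,0,0,0],[-0.021,-0.032,0,0,0,0],[0,0,0,0,0,0],[0,0,0,0,0,0],[0,0,0,0,0,0]]]'
python3 - <<'E'
from h import *
print(bot.get_obs()["position"],bot.get_obs()["grip_force"]);im=bot.read_camera("wrist");cv2.imwrite("pics/w3.png",im[...,::-1]);print(proj("wrist",np.array([.6198,-.123,.04])))
E
```

```text
t: 14.18
position: [0.5574, -0.0281, 0.2349]
orientation: [-0.001, 1.0, 0.0, -0.0]
contact_force: [0.7, 1.0, -1.2]
finger_gap: 0.0457
grip_force: 29.6
t: 14.68
position: [0.6196, -0.1216, 0.2345]
orientation: [-0.001, 1.0, 0.0, -0.001]
contact_force: [-0.6, 0.2, -1.2]
finger_gap: 0.0457
grip_force: 29.6
[ 0.61964204 -0.121602    0.234462  ] 29.57452753740654
[279.75548253 184.50138865]
```

View pics/w3.png

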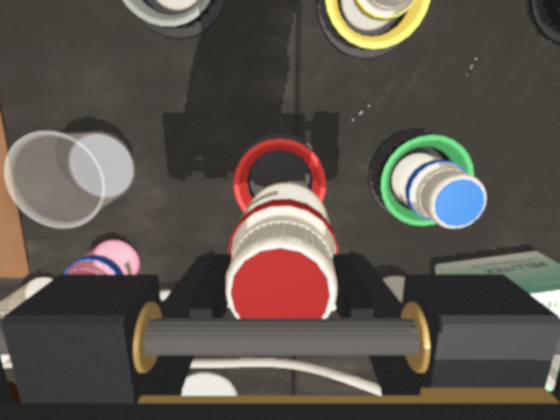

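The red collar is centred at about (280,184), as predicted, and the bottle is over it. Lower, release and go on to blue (0.6210, 0.0240).

```bash
python3 -m inch '[[[0,0,0.02,0,0,0],[0,0,0.03,0,0,0],[0,0,0.03,0,0,0],[0,0,0.018,0,0,0],[0,0,0.015,0,0,0],[0,0,0.015,0,0,0],[0,0,0.01,0,0,0],[0,0,0.007,0,0,0],[0,0,0.003,0,0,0],[0,0,0,0,0,0],[0,0,0,0,0,0]]]' && python3 -m inch '[[[0,0,0.001,0,0,0],[0,0,0,0,0,0],[0,0,0,0,0,0],[0,0,0,0,0,0],[0,0,0,0,0,0],[0,0,0,0,0,0]]]' 0 && python3 -m inch '[[[0,0,-0.02,0,0,0],[0,0,-0.03,0,0,0],[0,0,-0.03,0,0,0],[0,0,-0.03,0,0,0],[0,0.025,-0.01,0,0,0],[0,0.03,0,0,0,0],[0,0.03,0,0,0,0],[0,0.03,0,0,0,0],[-0.001,0.03,0,0,0,0],[0,0,0,0,0,0],[0,0,0,0,0,0],[0,0,0,0,0,0]]]'
python3 - <<'E'
from h import *
o=bot.get_obs();print(o["position"]);m=bot.camera_model("wrist");im=bot.read_camera("wrist")
for c in H:
    for k in cv2.findContours(mask(im,c),0,2)[0]:
        a=cv2.contourArea(k)
        if a>300:
            e=cv2.minEnclosingCircle(k);print(c,a,np.round(e[0]),round(e[1]),ray("",e[0],.105,m).round(4))
E
```

```text
t: 15.65
position: [0.6207, -0.1222, 0.0879]
orientation: [-0.001, 1.0, 0.0, 0.0]
contact_force: [0.1, -0.2, -0.5]
finger_gap: 0.0459
grip_force: 29.6
t: 16.15
position: [0.6204, -0.1225, 0.0864]
orientation: [-0.001, 1.0, -0.0, 0.0]
contact_force: [-0.4, 0.5, 0.5]
finger_gap: 0.0835
grip_force: 0.0
t: 17.15
position: [0.6211, 0.0217, 0.2063]
orientation: [-0.0, 1.0, -0.0, -0.0]
contact_force: [-0.3, -0.4, 0.6]
finger_gap: 0.0883
grip_force: 0.0
[0.62108044 0.0216563  0.20626362]
red 1987.0 [ 86. 210.] 28 [ 0.621  -0.1244  0.105 ]
red 4320.5 [124. 188.] 54 [ 0.6038 -0.0947  0.105 ]
yellow 1609.5 [206.   0.] 54 [ 0.4827 -0.0272  0.105 ]
green 2029.5 [284. 181.] 50 [0.5991 0.0223 0.105 ]
blue 1889.0 [285. 210.] 25 [0.6206 0.0232 0.105 ]
blue 1091.5 [460.   0.] 45 [0.4825 0.1337 0.105 ]
```

```bash
python3 -m inch '[[[0,0.0015,0.03,0,0,0],[0,0,0.03,0,0,0],[0,0,0.03,0,0,0],[0,0,0.02,0,0,0],[0,0,0.011,0,0,0],[0,0,0,0,0,0],[0,0,0,0,0,0]]]' && python3 -m inch '[[[0,0,0,0,0,0],[0,0,0,0,0,0],[0,0,0,0,0,0],[0,0,0,0,0,0],[0,0,0,0,0,0],[0,0,0,0,0,0],[0,0,0,0,0,0],[0,0,0,0,0,0]]]' 1
```

```text
t: 17.78
position: [0.6215, 0.0228, 0.0856]
orientation: [0.0, 1.0, -0.0, 0.0]
contact_force: [-0.4, 0.2, 0.3]
finger_gap: 0.0882
grip_force: 0.0
t: 18.45
position: [0.6212, 0.0242, 0.0854]
orientation: [-0.001, 1.0, 0.0, 0.0]
contact_force: [-0.3, 1.7, 1.4]
finger_gap: 0.0459
grip_force: 29.9
```

```bash
python3 -m inch '[[[0,0,-0.015,0,0,0],[0,0,-0.03,0,0,0],[0,0,-0.03,0,0,0],[0,0,-0.03,0,0,0],[0,0,-0.025,0,0,0],[0.0265,0.02,0,0,0,0],[0.0265,0.02,0,0,0,0],[0.0265,0.02,0,0,0,0],[0.0265,0.02,0,0,0,0],[0.0265,0.02,0,0,0,0],[0.0265,0.02,0,0,0,0],[0.0265,0.0205,0,0,0,0]]]' && python3 -m inch '[[[0,0,0,0,0,0],[0,0,0,0,0,0],[0,0,0.02,0,0,0],[0,0,0.025,0,0,0],[0,0,0.02,0,0,0],[0,0,0.015,0,0,0],[0,0,0.015,0,0,0],[0,0,0.015,0,0,0],[0,0,0.01,0,0,0],[0,0,0.007,0,0,0],[0,0,0.002,0,0,0],[0,0,0,0,0,0]]]'
```

```text
t: 19.45
position: [0.4338, 0.1648, 0.2151]
orientation: [-0.0, 1.0, -0.0, -0.0]
contact_force: [0.2, 1.1, -1.6]
finger_gap: 0.0457
grip_force: 29.8
t: 20.45
position: [0.4359, 0.1639, 0.0861]
orientation: [-0.0, 1.0, -0.0, -0.0]
contact_force: [0.7, -0.5, -1.8]
finger_gap: 0.0455
grip_force: 29.8
```

```bash
python3 -m inch '[[[0,0,0.001,0,0,0],[0,0,0,0,0,0],[0,0,0,0,0,0],[0,0,0,0,0,0],[0,0,0,0,0,0],[0,0,0,0,0,0]]]' 0 && python3 -m inch '[[[0,0,-0.02,0,0,0],[0,0,-0.03,0,0,0],[0,0,-0.03,0,0,0],[0,0,-0.03,0,0,0],[0,-0.02,-0.01,0,0,0],[0.001,-0.032,0,0,0,0],[0.001,-0.032,0,0,0,0],[0.001,-0.032,0,0,0,0],[0.001,-0.032,0,0,0,0],[0.001,-0.032,0,0,0,0],[0.001,-0.032,0,0,0,0],[0,-0.032,0,0,0,0]]]' && python3 -m inch '[[[0,-0.032,0,0,0,0],[0,-0.032,0,0,0,0],[0,-0.032,0,0,0,0],[0,-0.032,0,0,0,0],[0,-0.014,0,0,0,0],[0,0,0,0,0,0],[0,0,0,0,0,0],[0,0,0,0,0,0]]]'
python3 - <<'E'
from h import *
o=bot.get_obs();print(o["position"]);m=bot.camera_model("wrist");im=bot.read_camera("wrist")
for c in H:
    for k in cv2.findContours(mask(im,c),0,2)[0]:
        a=cv2.contourArea(k)
        if a>300:
            e=cv2.minEnclosingCircle(k);print(c,a,np.round(e[0]),round(e[1]),ray("",e[0],.105,m).round(4))
E
```

```text
t: 20.95
position: [0.4356, 0.1644, 0.0855]
orientation: [-0.001, 1.0, 0.0, 0.0]
contact_force: [-0.1, 0.3, 0.1]
finger_gap: 0.0832
grip_force: 0.0
t: 21.95
position: [0.4293, -0.0811, 0.2054]
orientation: [-0.001, 1.0, 0.0, 0.0]
contact_force: [0.9, 0.3, -0.6]
finger_gap: 0.0884
grip_force: 0.0
t: 22.62
position: [0.4299, -0.2204, 0.205]
orientation: [-0.001, 1.0, 0.0, -0.0]
contact_force: [0.2, 0.0, -0.1]
finger_gap: 0.0879
grip_force: 0.0
[ 0.42992129 -0.22042084  0.20504114]
red 1298.0 [372. 365.] 44 [ 0.5663 -0.1439  0.105 ]
yellow 1894.5 [524. 236.] 28 [ 0.4495 -0.037   0.105 ]
yellow 4539.0 [476. 209.] 53 [ 0.4277 -0.0774  0.105 ]
green 1672.5 [280. 211.] 25 [ 0.43   -0.2225  0.105 ]
```

Green is where expected. Grip it and carry to the green holder (0.617, 0.0240).

```bash
python3 -m inch '[[[0,-0.001,0.03,0,0,0],[0,0,0.03,0,0,0],[0,0,0.03,0,0,0],[0,0,0.02,0,0,0],[0,0,0.01,0,0,0],[0,0,0,0,0,0],[0,0,0,0,0,0]]]' && python3 -m inch '[[[0,0,0,0,0,0],[0,0,0,0,0,0],[0,0,0,0,0,0],[0,0,0,0,0,0],[0,0,0,0,0,0],[0,0,0,0,0,0],[0,0,0,0,0,0],[0,0,0,0,0,0]]]' 1
```

```text
t: 23.25
position: [0.4303, -0.2222, 0.0856]
orientation: [-0.001, 1.0, 0.0, -0.0]
contact_force: [0.9, -0.5, -0.7]
finger_gap: 0.0882
grip_force: 0.0
t: 23.92
position: [0.4301, -0.2227, 0.0854]
orientation: [-0.001, 1.0, 0.0, 0.0]
contact_force: [0.6, 0.9, 2.0]
finger_gap: 0.0462
grip_force: 29.8
```

```bash
python3 -m inch '[[[0,0,-0.015,0,0,0],[0,0,-0.03,0,0,0],[0,0,-0.03,0,0,0],[0,0,-0.03,0,0,0],[0,0,-0.03,0,0,0],[0,0,-0.015,0,0,0],[-0.021,0.027,0,0,0,0],[-0.021,0.027,0,0,0,0],[-0.021,0.027,0,0,0,0],[-0.021,0.027,0,0,0,0],[-0.021,0.027,0,0,0,0],[-0.021,0.027,0,0,0,0]]]' && python3 -m inch '[[[-0.021,0.028,0,0,0,0],[-0.021,0.028,0,0,0,0],[-0.0195,0.028,0,0,0,0],[0,0,0,0,0,0],[0,0,0,0,0,0],[0,0,0,0,0,0]]]'
python3 - <<'E'
from h import *
print(bot.get_obs()["position"],bot.get_obs()["grip_force"]);im=bot.read_camera("wrist");cv2.imwrite("pics/w4.png",im[...,::-1]);print(proj("wrist",np.array([.617,.024,.04])))
E
```

```text
t: 24.92
position: [0.5561, -0.0591, 0.2349]
orientation: [-0.001, 1.0, 0.0, -0.0]
contact_force: [-0.3, -1.0, -0.6]
finger_gap: 0.0465
grip_force: 29.7
t: 25.42
position: [0.6164, 0.0227, 0.2346]
orientation: [-0.0, 1.0, -0.001, -0.001]
contact_force: [-0.2, -0.1, -0.5]
finger_gap: 0.0465
grip_force: 29.7
[0.61644588 0.02272047 0.23460386] 29.68052361403025
[284.45023949 184.91613628]
```

View pics/w4.png

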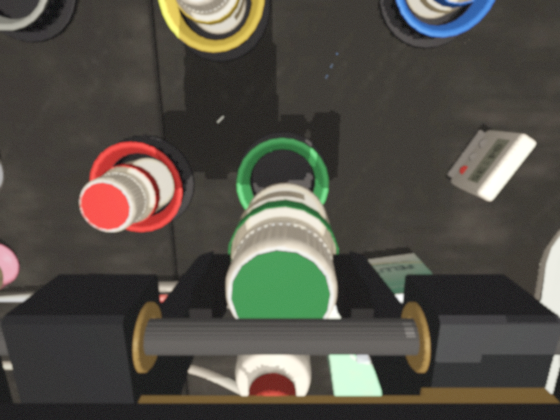

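The green collar is centred at about (283,183), as predicted (284,185). Red stands in its own holder at left. Lower, release and retreat upward.

```bash
python3 -m inch '[[[0,0,0.02,0,0,0],[0,0,0.03,0,0,0],[0,0,0.03,0,0,0],[0,0,0.018,0,0,0],[0,0,0.015,0,0,0],[0,0,0.015,0,0,0],[0,0,0.01,0,0,0],[0,0,0.007,0,0,0],[0,0,0.003,0,0,0],[0,0,0,0,0,0],[0,0,0,0,0,0]]]' && python3 -m inch '[[[0,0,0.001,0,0,0],[0,0,0,0,0,0],[0,0,0,0,0,0],[0,0,0,0,0,0],[0,0,0,0,0,0],[0,0,0,0,0,0]]]' 0 && python3 -m inch '[[[0,0,-0.02,0,0,0],[0,0,-0.03,0,0,0],[0,0,-0.03,0,0,0],[0,0,-0.03,0,0,0],[0,0,-0.03,0,0,0],[0.03,0,-0.03,0,0,0],[0.03,0,-0.03,0,0,0],[0.03,0,0,0,0,0],[0.03,0,0,0,0,0],[0.02,0,0,0,0,0],[0,0,0,0,0,0],[0,0,0,0,0,0]]]'
python3 - <<'E'
from h import *
a=bot.read_camera("side")[120:330,150:430];cv2.imwrite("pics/s3.png",cv2.resize(a,None,fx=2.5,fy=2.5)[...,::-1])
E
```

```text
t: 26.38
position: [0.6176, 0.0233, 0.0879]
orientation: [-0.0, 1.0, 0.0, 0.0]
contact_force: [0.6, -0.8, -1.4]
finger_gap: 0.0461
grip_force: 29.7
t: 26.88
position: [0.6173, 0.0236, 0.0864]
orientation: [-0.001, 1.0, 0.0, 0.0]
contact_force: [0.0, 0.3, -0.4]
finger_gap: 0.0842
grip_force: 0.0
t: 27.88
position: [0.478, 0.0235, 0.2856]
orientation: [-0.001, 1.0, 0.0, 0.0]
contact_force: [0.6, -0.1, 0.0]
finger_gap: 0.0882
grip_force: 0.0
```

View pics/s3.png

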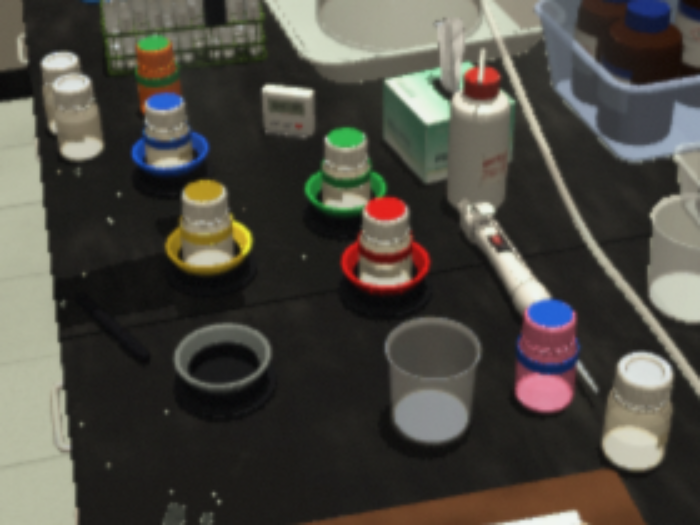

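All four bottles stand upright in their own collars: blue (166,130), yellow (205,225), green (346,170), red (386,245). The grey holder is empty and the beaker has not moved.

```bash
python3 -c "
from bench import bot
print(bot.finish_job())"
```

```text
the job is handed in; nothing more can be done
None
```

The job is handed in: all four bottles stand upright and released in the holders matching their cap discs, the grey holder is empty, and the beaker and look-alikes were left alone (about 28 s of the 115 s used).

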